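Open the stock locker's high flap with the hook pole

TASK

Take the hook pole from its wooden rest, drop its hook into the eye on the locker's high flap, and pull with it until the flap swings down and lies fully open. Then lay the pole back on its rest, handle down in both forks with the hook hanging downward. Do not touch the locker with the arm or gripper, and leave everything else on the desk undisturbed.

Things in the scene. Friction and masses are not known exactly. Their poses are not given: they have to be found in the camera images.
- pole: Loose hook pole, 0.1 to 0.2 kg. Dark wooden handle 120 long x 18 wide x 20 mm high, then an 8 mm steel rod along the same axis, bent square down at its end as a straight hook. Origin: centre of the handle; x along it toward the hook, z up (the hook hangs to -z). Handle from x -60 to +60 mm, hook at x +125 mm with its round tip 36 mm below the axis.
- pole_hook (a point): Middle of the pole's hook: at x +125 mm, z -18 mm in the pole's frame. The hook (8 mm thick) is vertical when the pole is level; its tip is 18 mm below this point and the rod's axis 18 mm above it.
- rest: Pale wooden rest fixed to the desk: base 150 x 70 x 8 mm, two forks 8 mm thick at x -45 and +45 mm, each 40 mm wide with an open-topped slot 26 mm wide, floor 62 mm and prongs 82 mm above the desk. Origin: centre of the underside, x along the slots, z up. The pole's place: handle centre over the origin, axis 72 mm above the desk; at the start its hook points to the rest's +x.
- locker: Wooden locker fixed on the desk, 200 deep (x) x 240 wide (y) x 290 mm high. Origin: centre of the underside; its front looks to its own -x, toward the middle of the desk. Behind its upper front, closed by the flap, lies the stock. A flat carton 22 mm high lies on the top.
- flap (a joint): Flap angle (rad): 0 upright and shut, growing as its upper edge swings out and down, 1.5 fully open at a stop, nearly level. Plywood panel 210 wide x 140 high x 12 mm, 0.5 kg, hinged along its lower edge. Stiff damped hinge: it stays put while leaning out less than about 0.4; from 0.55 on it sinks by itself to the stop in a few seconds. May start ajar, up to 0.1.
- flap_eye (a point): Centre of the steel ring eye on the flap's outside near its upper edge: hole 34 mm wide, wire 6 mm thick. With the flap shut the ring lies level (hole axis vertical), its centre 34 mm out from the flap's mid-plane and 128 mm above the hinge. It turns with the flap: z is the hole's axis, -x points away from the outer face.
- flap_hinge (a point): Middle of the flap's hinge line, 135 mm above the desk; the line runs along the locker's y. In the flap's mid-plane.
- ink_tin: Bystander: flat steel ink tin 95 x 65 x 22 mm. Origin: centre of the underside.
- seal_stone: Bystander: upright stone block 36 x 36 x 75 mm. Origin: centre of the underside.
- stone_box: Bystander: cardboard box 100 x 60 x 40 mm. Origin: centre of the underside.
- pen_cup: Bystander: white cup 76 mm wide, 95 mm high, with pens to 155 mm. Origin: centre of the underside.
- stapler: Bystander: stapler 130 x 34 x 45 mm. Origin: centre of the underside.
- marker: Bystander: black marker standing upright, 22 mm thick, 115 mm high. Origin: centre of the underside.
- stamp: Bystander: wooden hand stamp, 44 mm wide, 85 mm high. Origin: centre of the underside.

How it is judged:
On the way, in this order (a step that is already met when the one before it is completed fails the run):
1. the pole is lifted clear of its rest (handle more than 130 mm above the desk) (height (world z) of pole above 0.13 m), for 0.1 s.
2. the flap has been pulled out past 0.3 rad with the hook in its eye (value of joint flap above 0.3 rad and distance between pole_hook and flap_eye below 0.032 m), for 0.1 s.
At the end, for the whole second after the job is handed in: The flap lies open past 1.4 rad, and the pole lies still in both forks of its rest: handle centre within 25 mm along and 8 mm across of the rest's centre, its axis 66 to 77 mm above the desk, aligned with the rest to 0.12 rad (either way round), hook hanging down (value of joint flap above 1.4 rad and linear speed of pole below 0.02 m/s and x of pole in the frame of rest between -0.025 and 0.025 m and y of pole in the frame of rest between -0.008 and 0.008 m and z of pole in the frame of rest between 0.066 and 0.077 m and angle between the x axis of pole and the x axis of rest, either way round below 0.12 rad and angle between pole's own z axis and vertical below 0.15 rad); the robot touches nothing.
It fails at once if the arm or gripper pushes on the locker or its flap (over 2 N) (contact force between any of the arm, the fingers and locker above 2 N).
It fails at once if a bystander is moved more than 25 mm (distance of any of ink_tin, seal_stone, stone_box, pen_cup, stapler, marker, stamp from where it was at the start of the episode above 0.025 m).
It fails at once if a bystander is tipped over (angle between any of ink_tin, seal_stone, stone_box, pen_cup, stapler, marker, stamp's own z axis and vertical above 0.5 rad).
It also fails if it takes over 48 s, if anything falls off the work surface, if the arm or the gripper's body presses on something with over 40 N, if the wrist force passes 120 N, or if a joint passes its speed limit or range.

ROBOT

A 6-joint arm with a two-finger parallel gripper is mounted at the origin on the work surface. World frame = base frame: x ahead of the robot, y to its left, z up, the work surface at z = 0. Lengths are in m, angles in rad, forces in N, time in s.
With the tool pointing down it reaches from about 0.375 to 0.975 m from the base axis. Payload 3.8 kg.
Tool frame: the origin (TCP) lies at the very end of the fingers, on their centre line; the grasp point (between the pads) lies bot.hold_point_z behind it (bot.hold_point_z is the distance from the TCP to the grasp point, in m); z points along the fingers, y is the line along which they close (so a half turn about z gives the same grasp; the last joint's range is limited). The gripper opens to 85 mm and grips with 20 to 120 N. Pads are 22 mm wide; open, the fingers measure 114 mm over their backs; the gripper's body (76 mm by 85 mm) begins 54 mm behind the grasp point. The pads swing forward as they close: fully open they stand 13 mm farther back than shut.
Start: joints at [-1.22, 0.264, 1.604, -0, 1.274, -0.037], TCP at [0.255, -0.625, 0.231] pointing down, gripper open.
Joint ranges: [-2.63, 2.63], [-0.94, 2.18], [0.31, 2.57], [-1.31, 4.45], [0, 2.66], [-2.55, 2.55]. Speed limits (rad/s): [2.57, 2.57, 3.14, 3.14, 3.14, 3.14].

INTERFACE

Orientations are given as a rotation vector (axis times angle).
In Python, from workcell import bot gives the robot as it stands.
- The arm moves only by the shell command python3 jog.py [OPENING] [FORCE], which reads ROWS from standard input. ROWS is a JSON list of rows, 1 to 5 of them, each of 4 numbers: dx, dy, dz in m, then a turn about the tool's z in rad; each row shifts and turns the commanded pose from where the row before left it, along the tool's axes as they then stand; what a row does not reach is not made up. A row lasts 1/8 s, in which the tool goes at most 0.0625 m and 0.188 rad, less where a joint would pass 70% of its speed; a pose out of reach is approached as far as the arm can. OPENING is the opening from 0.0 (shut) to 1.0 (fully open), set as the command begins (- or left out keeps the last). The fingers move at their own pace and stop on an object; FORCE is the grip in N (left out, the last holds). Time passes only in rows, so rows that do not move let the fingers close. It prints the time, the measured TCP pose, the force, the opening and the grip force at its end. Input that does not fit is refused with a message, and nothing moves.
- bot.read_state(): the state, without advancing time (a new reading comes with each control period).
- bot.read_camera(name): name is "scene" or "top"; returns the picture (480x640x3 uint8, red, green, blue); there is no depth.
- bot.camera_info(name): a dict with "intrinsics" (3x3 intrinsics, pixels), "k1" (the pictures are not rectified: a ray, as slopes to the right and down, at radius r is drawn at 1 + k1 r^2 times it, then the intrinsics apply), "extrinsics" (4x4, takes a point from camera to world coordinates). Camera axes: x right, y down, z forward; pixel columns grow to the right and rows downward; lengths in m; the calibration is good to about 2 mm. A picture is of the moment at which its call begins. camera_info takes no time and is no camera call.
- bot.finish_job(): hands the job in; it is judged then, once.
The state is a dict: "time": time; "q": joint angles; "joint_vel": joint speeds; "joint_torque": joint torques, N m; "tool_pos": TCP position; "tcp_rot": TCP orientation; "wrist_force": force on the tool from outside, world axes, zero at the start; "torque": the same for the moment, N m; "width": opening from 0.0 (shut) to 1.0 (fully open); "grip_force": force on a finger pad.
Only numpy, scipy, OpenCV 4.12 (cv2) and the standard library are available. Lean on these libraries where they do the work, as an engineer would, in place of code of your own. Each camera call takes 0.05 s, during which the arm holds its last target. There are 200 camera calls.

## Working session

There is one attempt and no reset: what is moved stays moved. The work goes in short steps, Python scripts to look and compute and a shell command to move; the robot and the scene stay as the last step left them, time stands still between calls to the robot, and variables do not carry over. Pictures are saved under pics/ and viewed, at most 10 in all, crops included, and the job is handed in when it is done.

```bash
ls; mkdir -p pics
python3 - <<'E'
from workcell import bot
import cv2,numpy as np
np.set_printoptions(precision=4,suppress=True)
for n in("scene","top"):
    i=bot.camera_info(n);print(n,i["intrinsics"],i["k1"],i["extrinsics"])
    cv2.imwrite(f"pics/{n}0.png",bot.read_camera(n)[:,:,::-1])
s=bot.read_state();print(s,bot.hold_point_z)
E
```

```text
jog.py
pics
workcell.py
scene [[558.4149   0.     318.007 ]
 [  0.     558.4149 241.6468]
 [  0.       0.       1.    ]] 0.04501106096614052 [[-0.3129  0.7873 -0.5313  1.2532]
 [ 0.9498  0.2591 -0.1754  0.228 ]
 [-0.0004 -0.5595 -0.8288  1.2531]
 [ 0.      0.      0.      1.    ]]
top [[454.5827   0.     319.4526]
 [  0.     454.5827 232.0375]
 [  0.       0.       1.    ]] 0.018310916451712345 [[-0.0202 -0.9863  0.1639  0.3473]
 [-0.9998  0.0193 -0.0069  0.015 ]
 [ 0.0036 -0.164  -0.9865  1.4283]
 [ 0.      0.      0.      1.    ]]
{'time': 0.1, 'q': array([-1.2199,  0.2647,  1.6052, -0.    ,  1.2737, -0.0369]), 'joint_vel': array([-0.0004, -0.0016, -0.0042,  0.0003, -0.0011,  0.0007]), 'joint_torque': array([ -0.0002, -51.6708, -36.8589,  -0.0001,   0.0063,  -0.    ]), 'tool_pos': array([ 0.255 , -0.6242,  0.2301]), 'tcp_rot': array([-3.0807, -0.605 ,  0.0005]), 'wrist_force': array([-0.099 , -0.2415,  0.271 ]), 'torque': array([0.0433, 0.0267, 0.0006]), 'grip_force': 0.0, 'width': 1.0009536781541535} 0.0187
```

View pics/scene0.png

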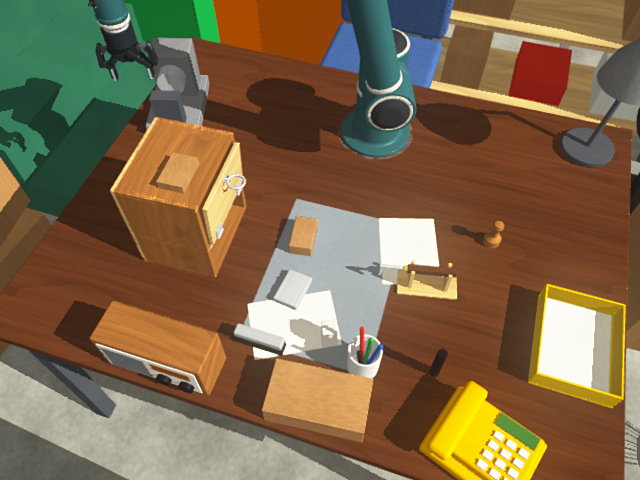

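View pics/top0.png

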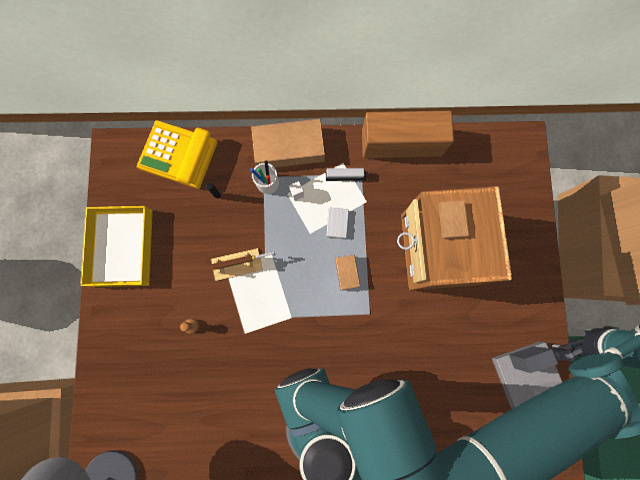

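Scene: the rest with the pole is at about (425,278) and the locker's eye at (235,183). Top view: the rest is at (237,263), the hook end near (300,260), and the eye at (405,241). I'll enlarge these areas.

```bash
cat > h.py <<'E'
from workcell import bot
import cv2,numpy as np
from scipy.spatial.transform import Rotation as R
np.set_printoptions(precision=4,suppress=True)
def ray(n,u,v):
    i=bot.camera_info(n);K=np.array(i["intrinsics"]);E=np.array(i["extrinsics"])
    p=cv2.undistortPoints(np.array([[[u,v]]],float),K,np.array([i["k1"],0,0,0,0.]))[0,0]
    return E[:3,3],E[:3,:3]@np.array([p[0],p[1],1])
def atz(n,u,v,z):
    o,d=ray(n,u,v);return o+d*(z-o[2])/d[2]
def tri(a,b):   # a: scene px, b: top px
    (o,d),(p,e)=ray("scene",*a),ray("top",*b)
    t=np.linalg.lstsq(np.c_[d,-e],p-o,rcond=None)[0]
    x,y=o+d*t[0],p+e*t[1];return (x+y)/2,np.linalg.norm(x-y)
def proj(n,X):
    i=bot.camera_info(n);E=np.array(i["extrinsics"]);W=np.linalg.inv(E)
    return cv2.projectPoints(np.atleast_2d(X).astype(float),cv2.Rodrigues(W[:3,:3])[0],W[:3,3],np.array(i["intrinsics"]),np.array([i["k1"],0,0,0,0.]))[0][:,0]
def crop(img,x,y,w,h,s):
    c=cv2.resize(img[y:y+h,x:x+w],None,fx=s,fy=s,interpolation=cv2.INTER_CUBIC)
    for k in range(0,w,10): cv2.line(c,(k*s,0),(k*s,4 if k%50 else 10),(0,0,255),1)
    for k in range(0,h,10): cv2.line(c,(0,k*s),(4 if k%50 else 10,k*s),(0,0,255),1)
    cv2.putText(c,f"{x},{y} x{s}",(12,20),0,.45,(0,0,255),1);return c
E
python3 - <<'E'
from h import *
s=cv2.imread("pics/scene0.png");t=cv2.imread("pics/top0.png")
a=np.hstack([crop(s,340,245,133,60,3*1)[:, :399],crop(s,190,150,133,60,3)[:,:399]])
A=crop(s,340,250,130,60,6);B=crop(t,205,240,130,40,6)
cv2.imwrite("pics/rest.png",np.vstack([A,B]))
A=crop(s,195,135,60,120,5);B=crop(t,385,190,90,120,5)
cv2.imwrite("pics/lock.png",np.hstack([A,B]))
E
```

```text
(no output)
```

View pics/rest.png

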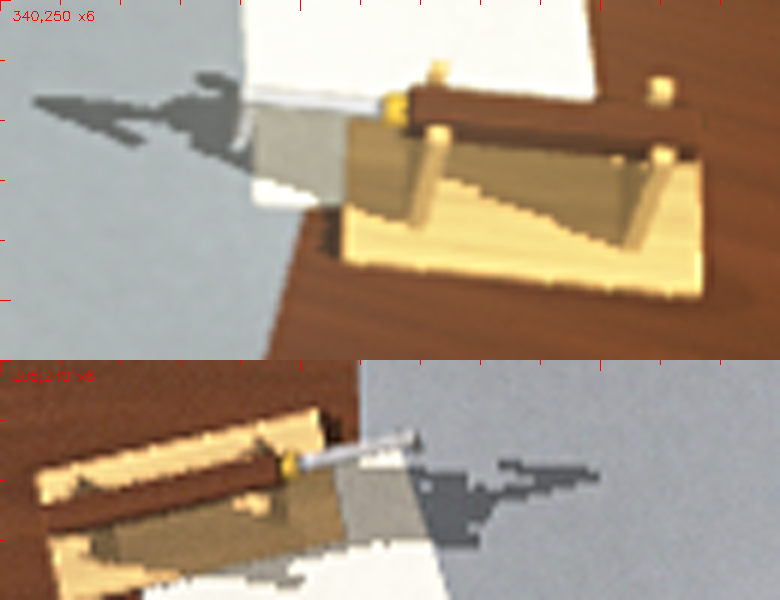

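View pics/lock.png

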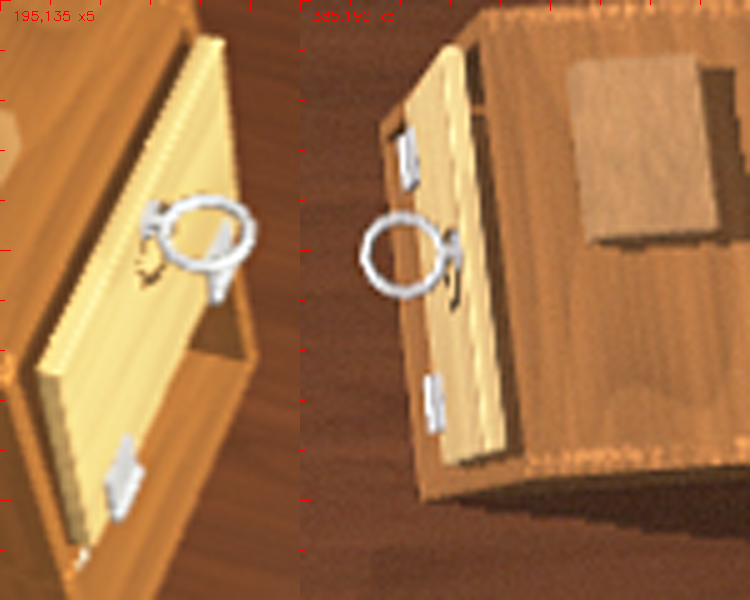

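Rest crop: the hook corner is at scene (381,266) and top (274.7,252.8). The handle ends are at scene (408.7,267.5) and (456,273.3), and top (251.7,258.3) and (213,266.2). Locker crop: the ring centre is at scene (236.4,181.6) and top (405.6,241), and the flap is slightly ajar.

Run:
```python
from h import *
def P(k,a,b):print(k,*tri(a,b))
P("eye",(236.4,181.6),(405.6,241))
P("hookcorner",(381,266.3),(274.7,252.8))
P("hfront",(408.7,267.5),(251.7,258.3))
P("hrear",(456,273.3),(213,266.2))
P("base c1 (near hook, +x)",(397.2,293.7),(258,248.3))
P("flaptop a",(203.4,209),(415.4,199.4))
P("flaptop b",(237.4,142.4),(424.4,281))
for u,v,z in((211.3,258.7,.008),(258,248.3,.008),(262.5,270,.008)):print("top base",atz("top",u,v,z))
for u,v,z in((251.7,258.3,.082),(213,266.2,.082),(274.7,252.8,.075),(405.6,241,.263)):print("top",atz("top",u,v,z))
# desk objects (approx, scene) 
for k,u,v in(("stamp",187,328),("inktin",333,235),("box",347,285),("sheet",0,0)):print(k,atz("top",u,v,.03))
```

```text
eye [ 0.5137 -0.2163  0.2559] 0.0017399085134899473
hookcorner [0.5125 0.1453 0.0629] 0.0069111281606286995
hfront [0.497  0.2128 0.0674] 0.004546221123680605
hrear [0.4759 0.3277 0.0661] 0.002772673217886788
base c1 (near hook, +x) [ 0.5365  0.2026 -0.0046] 0.0030632361796982246
flaptop a [ 0.6209 -0.2457  0.2722] 0.0013027646300566207
flaptop b [ 0.4084 -0.2563  0.2682] 0.0016658066918691502
top base [0.5052 0.3453 0.008 ]
top base [0.5351 0.1994 0.008 ]
top base [0.4666 0.1852 0.008 ]
top [0.4958 0.2084 0.082 ]
top [0.4746 0.3227 0.082 ]
top [0.5117 0.1408 0.075 ]
top [ 0.5129 -0.2158  0.263 ]
stamp [0.2953 0.4088 0.03  ]
inktin [ 0.5694 -0.0368  0.03  ]
box [ 0.4137 -0.0757  0.03  ]
sheet [1.388  1.0589 0.03  ]
```

Measured, and cross-checked against the given sizes:
- Rest centre is at (.4855,.2657), pole yaw −1.367.
- Eye is at about (.513,−.216,.26), locker outward normal (−.05,.999).

First I'll lift and turn the tool to yaw 1.775, parallel to the pole.

```bash
cat >> h.py <<'E'
def st():
    s=bot.read_state();M=R.from_rotvec(s["tcp_rot"]).as_matrix()
    print("t",s["time"],"p",s["tool_pos"],"yaw",np.arctan2(M[1,0],M[0,0]),"F",s["wrist_force"],"w",s["width"],"g",s["grip_force"],"q",s["q"]);return s,M
def to(p,yaw=None):
    s,M=st();print("tool shift",M.T@(np.array(p)-s["tool_pos"]))
    if yaw is not None:
        d=yaw-np.arctan2(M[1,0],M[0,0]);print("turn",-((d+np.pi)%(2*np.pi)-np.pi))
E
echo '[[0, 0, -0.05, -0.18], [0, 0, -0.05, -0.18], [0, 0, -0.05, -0.18], [0, 0, -0.05, -0.18]]' | python3 jog.py
echo '[[0, 0, 0, -0.18], [0, 0, 0, -0.18], [0, 0, 0, -0.18], [0, 0, 0, -0.127]]' | python3 jog.py
python3 -c "
from h import *
to([.42,-.1,.4],1.775);to([.4855,.2657,.15])"
```

```text
time: 0.6
tool_pos: [0.2551, -0.6245, 0.4322]
tcp_rot: [-2.666, -1.66, -0.0]
wrist_force: [0.1, 0.0, -0.2]
width: 0.998
grip_force: 0.0
time: 1.1
tool_pos: [0.2552, -0.6247, 0.4305]
tcp_rot: [-1.977, -2.44, -0.001]
wrist_force: [0.3, -0.4, -0.1]
width: 0.999
grip_force: 0.0
t 1.1 p [ 0.2552 -0.6247  0.4305] yaw 1.7794439390993122 F [ 0.277  -0.4136 -0.1336] w 0.9989934772816743 g 0.0 q [-1.2198  0.215   1.3072 -0.      1.6209 -1.4285]
tool shift [0.4791 0.2699 0.0311]
turn 0.0044439390993122885
t 1.1 p [ 0.2552 -0.6247  0.4305] yaw 1.7794439390993122 F [ 0.277  -0.4136 -0.1336] w 0.9989934772816743 g 0.0 q [-1.2198  0.215   1.3072 -0.      1.6209 -1.4285]
tool shift [0.823  0.4098 0.2815]
```

```bash
echo '[[0.048, 0.027, 0, 0], [0.048, 0.027, 0, 0], [0.048, 0.027, 0, 0], [0.048, 0.027, 0, 0], [0.048, 0.027, 0, 0]]' | python3 jog.py >/dev/null
echo '[[0.048, 0.027, 0, 0], [0.048, 0.027, 0, 0], [0.048, 0.027, 0, 0], [0.048, 0.027, 0, 0], [0.048, 0.027, 0, 0]]' | python3 jog.py >/dev/null
echo '[[0.05, 0.02, 0.025, 0], [0.05, 0.02, 0.025, 0], [0.05, 0.02, 0.025, 0], [0.05, 0.02, 0.025, 0], [0.05, 0.02, 0.025, 0]]' | python3 jog.py >/dev/null
echo '[[0.045, 0.02, 0.04, 0], [0.045, 0.02, 0.04, 0], [0, 0, 0.04, 0], [0, 0, 0, 0]]' | python3 jog.py 
python3 -c "
from h import *
to([.4855,.2657,.053],1.775)"
```

```text
time: 3.48
tool_pos: [0.4869, 0.2588, 0.1828]
tcp_rot: [-1.98, -2.434, 0.014]
wrist_force: [-0.5, -0.5, 0.2]
width: 1.0
grip_force: 0.0
t 3.475 p [0.4869 0.2588 0.1828] yaw 1.7760114909033853 F [-0.4582 -0.5451  0.1861] w 0.9997625871367708 g 0.0 q [ 0.4434  0.0737  1.9166 -0.0001  1.1612  0.2382]
tool shift [0.0074 0.0013 0.1298]
turn 0.0010114909033855923
```

```bash
echo '[[0.007, 0.001, 0.03, 0], [0, 0, 0.03, 0], [0, 0, 0.02, 0], [0, 0, 0, 0]]' | python3 jog.py >/dev/null
python3 - <<'E'
from h import *
to([.4855,.2657,.053],1.775)
s=bot.read_camera("scene")[:,:,::-1].copy();t=bot.read_camera("top")[:,:,::-1].copy()
cv2.imwrite("pics/g1.png",np.vstack([crop(s,345,215,130,75,5),crop(t,195,225,130,45,5)]))
E
```

```text
t 3.975 p [0.4896 0.266  0.1077] yaw 1.773742502192416 F [-0.3238 -0.2625  0.3969] w 1.0011433428973768 g 0.0 q [ 0.453   0.1538  1.9779 -0.      1.0113  0.25  ]
tool shift [ 0.0006 -0.004   0.0547]
turn -0.001257497807583885
```

View pics/g1.png

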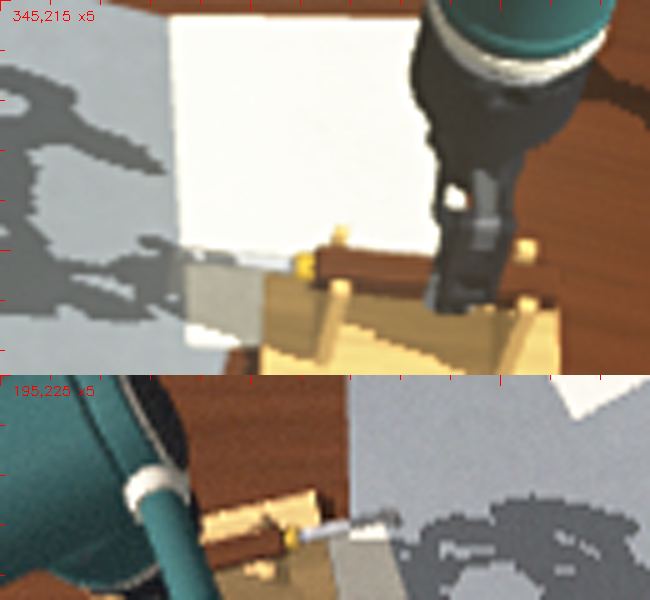

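The fingers straddle the handle between the forks (scene crop, finger at about (438,272)). I'll go down, grip and lift.

```bash
echo '[[0.0, -0.004, 0.03, 0], [0, 0, 0.024, 0], [0, 0, 0, 0]]' | python3 jog.py >/dev/null
python3 -c "
from h import *
to([.4855,.2657,.053],1.775)"
echo '[[0, 0, 0, 0], [0, 0, 0, 0], [0, 0, 0, 0], [0, 0, 0, 0], [0, 0, 0, 0]]' | python3 jog.py 0 100
echo '[[0, 0, 0, 0], [0, 0, 0, 0]]' | python3 jog.py
```

```text
t 4.45 p [0.4856 0.2656 0.0535] yaw 1.7744219327166137 F [-0.7113 -0.4247 -0.5136] w 1.0011574730251152 g 0.0 q [0.4555 0.2145 2.0221 0.     0.9064 0.2519]
tool shift [ 0.0001 -0.      0.0005]
turn -0.0005780672833859413
time: 5.08
tool_pos: [0.487, 0.2665, 0.0547]
tcp_rot: [1.983, 2.435, 0.003]
wrist_force: [0.0, -0.3, 6.5]
width: 0.195
grip_force: 98.0
time: 5.32
tool_pos: [0.4869, 0.2665, 0.0546]
tcp_rot: [1.983, 2.435, 0.003]
wrist_force: [-0.3, -0.6, 6.5]
width: 0.194
grip_force: 98.0
```

```bash
echo '[[0, 0, -0.03, 0], [0, 0, -0.05, 0], [0, 0, -0.06, 0], [0, 0, -0.06, 0], [0, 0, -0.06, 0]]' | python3 jog.py 
echo '[[0, 0, -0.03, 0], [0, 0, 0, 0.154], [0, 0, 0, 0]]' | python3 jog.py 
python3 -c "
from h import *
to([.5068,-.0912,.345],1.621)"
```

```text
time: 5.95
tool_pos: [0.4851, 0.2657, 0.3144]
tcp_rot: [-1.983, -2.435, 0.002]
wrist_force: [0.2, 0.3, -1.9]
width: 0.191
grip_force: 101.6
time: 6.32
tool_pos: [0.4856, 0.2659, 0.343]
tcp_rot: [-2.163, -2.278, 0.001]
wrist_force: [0.0, -1.2, -2.1]
width: 0.192
grip_force: 101.8
t 6.325 p [0.4856 0.2659 0.343 ] yaw 1.6223115085919113 F [ 0.0457 -1.1527 -2.0979] w 0.19205147808299236 g 101.75895810127258 q [ 0.4559 -0.0158  1.7135  0.0001  1.4448  0.4043]
tool shift [-0.3577  0.0028 -0.0019]
turn 0.0013115085919110925
```

```bash
echo '[[-0.04, 0, 0, 0], [-0.06, 0, 0, 0], [-0.06, 0.001, 0, 0], [-0.06, 0.001, 0, 0], [-0.06, 0.001, 0, 0]]' | python3 jog.py >/dev/null
echo '[[-0.05, 0, 0, 0], [-0.027, 0, 0, 0], [0, 0, 0, 0], [0, 0, 0, 0]]' | python3 jog.py
python3 - <<'E'
from h import *
to([.5068,-.0912,.345],1.621)
s=bot.read_camera("scene")[:,:,::-1].copy();t=bot.read_camera("top")[:,:,::-1].copy()
cv2.imwrite("pics/e1.png",np.hstack([crop(s,205,120,75,110,5),crop(t,360,190,85,110,5)]))
E
```

```text
time: 7.45
tool_pos: [0.5063, -0.0898, 0.3424]
tcp_rot: [-2.162, -2.276, 0.001]
wrist_force: [0.4, -0.6, -0.4]
width: 0.192
grip_force: 101.7
t 7.45 p [ 0.5063 -0.0898  0.3424] yaw 1.621992971553083 F [ 0.3794 -0.603  -0.4151] w 0.19223903867356443 g 101.70915484428406 q [-0.2244 -0.0926  1.7875  0.0008  1.4488 -0.2757]
tool shift [-0.0015  0.0004 -0.0026]
turn 0.0009929715530829775
```

View pics/e1.png

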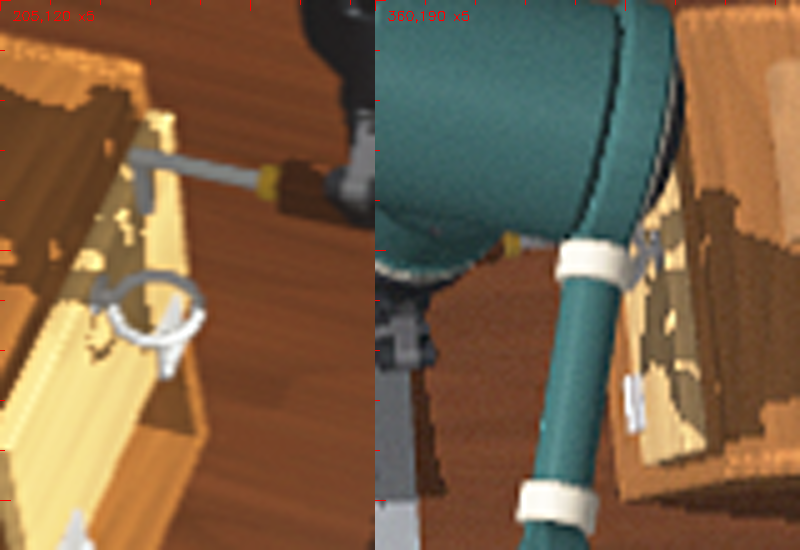

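The hook hangs above the ring (scene crop): its tip is at (234.8,162) and the ring centre at (236.4,182). I'll compare that with the prediction.

Run:
```python
from h import *
c=np.array([.5063,-.0898]);y=1.622+np.pi
h=c+.125*np.array([np.cos(y),np.sin(y)]);print(h)
for z in(.324,.263,.259,.255):print(z,proj("scene",np.r_[h,z]))
e=atz("scene",234.8,162.4,.324);print("tip seen",e, "corner",atz("scene",232.5,151.5,.360))
for z in(.263,.259,.256):print("eye",z,atz("scene",236.4,181.8,z),atz("top",405.6,241,z))
```

```text
[ 0.5127 -0.2146]
0.324 [[233.1183 161.4568]]
0.263 [[236.4884 179.4073]]
0.259 [[236.6998 180.5346]]
0.255 [[236.9101 181.6562]]
tip seen [ 0.5141 -0.21    0.324 ] corner [ 0.5153 -0.21    0.36  ]
eye 0.263 [ 0.5194 -0.212   0.263 ] [ 0.5129 -0.2158  0.263 ]
eye 0.259 [ 0.5164 -0.2138  0.259 ] [ 0.5135 -0.2166  0.259 ]
eye 0.256 [ 0.5142 -0.2151  0.256 ] [ 0.5139 -0.2172  0.256 ]
```

```bash
echo '[[-0.003, 0, 0.03, 0], [0, 0, 0.025, 0], [0, 0, 0.015, 0], [0, 0, 0.013, 0], [0, 0, 0, 0]]' | python3 jog.py
python3 - <<'E'
from h import *
to([.5068,-.0912,.2596],1.621)
s=bot.read_camera("scene")[:,:,::-1].copy()
cv2.imwrite("pics/e2.png",crop(s,205,120,95,90,6))
E
```

```text
time: 8.18
tool_pos: [0.5065, -0.0929, 0.2596]
tcp_rot: [-2.163, -2.276, 0.001]
wrist_force: [-0.6, -1.2, -1.1]
width: 0.192
grip_force: 101.7
t 8.175 p [ 0.5065 -0.0929  0.2596] yaw 1.621483114876845 F [-0.6355 -1.1939 -1.1073] w 0.19232488550820448 g 101.7079246044159 q [-0.2299 -0.0576  1.9044  0.0001  1.2965 -0.2806]
tool shift [0.0017 0.0004 0.    ]
turn 0.0004831148768449367
```

View pics/e2.png

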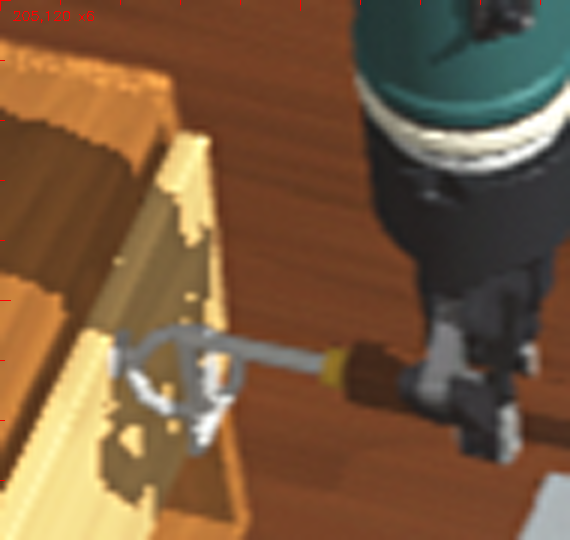

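The hook stands inside the ring (crop, about (200,370)). I'll pull along the arc.

```bash
echo '[[0.008, 0, 0.001, 0], [0.008, 0, 0.003, 0], [0.008, 0, 0.003, 0], [0.008, 0, 0.003, 0], [0.007, 0, 0.003, 0]]' | python3 jog.py 
echo '[[0.006, 0, 0.004, 0], [0.006, 0, 0.004, 0], [0.005, 0, 0.004, 0], [0.003, 0, 0.003, 0]]' | python3 jog.py
python3 - <<'E'
from h import *
st()
s=bot.read_camera("scene")[:,:,::-1].copy()
cv2.imwrite("pics/e3.png",crop(s,205,120,95,90,6))
E
```

```text
time: 8.85
tool_pos: [0.5047, -0.0541, 0.2467]
tcp_rot: [-2.165, -2.276, 0.001]
wrist_force: [1.8, -4.8, -4.7]
width: 0.189
grip_force: 101.2
time: 9.35
tool_pos: [0.5038, -0.0336, 0.2323]
tcp_rot: [-2.165, -2.275, -0.001]
wrist_force: [-0.4, 0.1, -0.8]
width: 0.192
grip_force: 101.6
t 9.35 p [ 0.5038 -0.0336  0.2323] yaw 1.620648156649255 F [-0.3505  0.1005 -0.8191] w 0.19248192806745376 g 101.62031650543213 q [-0.1168 -0.0613  1.9584  0.0011  1.2451 -0.167 ]
```

View pics/e3.png

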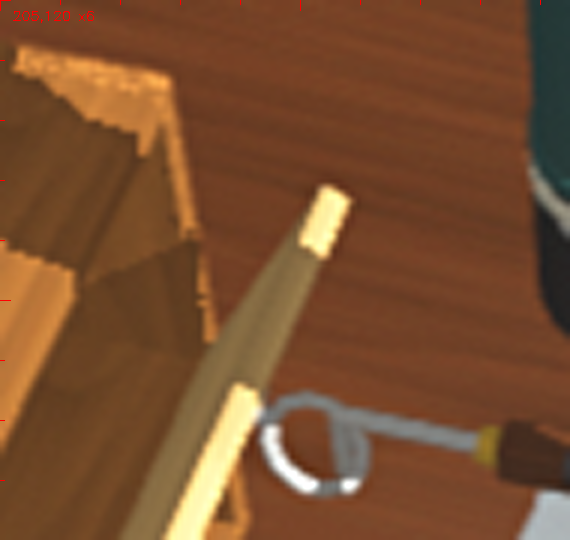

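The flap leans out about 0.5 rad with the hook still in the ring. I'll pull a little further.

```bash
echo '[[0.005, 0, 0.005, 0], [0.005, 0, 0.005, 0], [0.005, 0, 0.005, 0], [0.004, 0, 0.005, 0], [0.003, 0, 0.004, 0]]' | python3 jog.py
python3 - <<'E'
from h import *
st()
s=bot.read_camera("scene")[:,:,::-1].copy()
cv2.imwrite("pics/e4.png",crop(s,205,120,95,90,6))
E
```

```text
time: 10.02
tool_pos: [0.5027, -0.0154, 0.2068]
tcp_rot: [2.161, 2.275, -0.008]
wrist_force: [2.7, -15.7, -8.6]
width: 0.193
grip_force: 100.6
t 10.025 p [ 0.5027 -0.0154  0.2068] yaw 1.6219418312797904 F [  2.6599 -15.6579  -8.6271] w 0.19315785084582296 g 100.64154267311096 q [-0.0757 -0.0466  1.9925 -0.0068  1.1959 -0.1243]
```

View pics/e4.png

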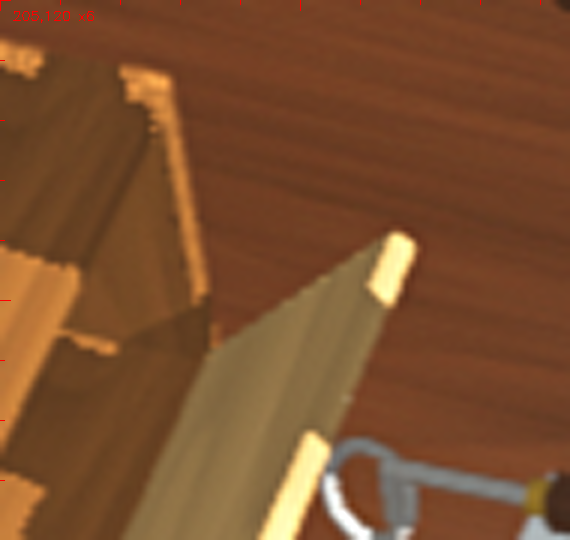

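```bash
echo '[[-0.004, 0, -0.008, 0], [0, 0, -0.012, 0], [0.005, 0, -0.015, 0], [0.01, 0, -0.02, 0], [0.02, 0, -0.02, 0]]' | python3 jog.py
python3 - <<'E'
from h import *
st()
s=bot.read_camera("scene")[:,:,::-1].copy()
cv2.imwrite("pics/e5.png",crop(s,205,120,110,100,5))
E
```

```text
time: 10.7
tool_pos: [0.5017, 0.0192, 0.2857]
tcp_rot: [2.165, 2.275, 0.003]
wrist_force: [0.4, 0.4, -1.8]
width: 0.193
grip_force: 101.7
t 10.7 p [0.5017 0.0192 0.2857] yaw 1.620027532876047 F [ 0.424   0.3871 -1.7766] w 0.19284425110746034 g 101.7323648929596 q [-0.0118 -0.0994  1.8955  0.0006  1.3435 -0.0612]
```

View pics/e5.png

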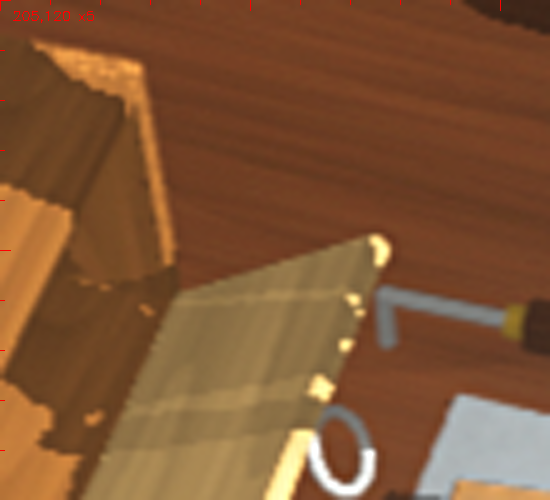

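The hook is clear and the flap is sinking by itself. I'll check whether the pole slipped in the grip: hook corner seen at (281,178.4), tip at (282.8,189).

Run:
```python
from h import *
c=np.array([.5017,.0192]);y=1.620+np.pi;u=np.array([np.cos(y),np.sin(y)])
# same check before pulling: corner seen (232.5,151.5), tip (234.8,162.4)
for c,z in((np.array([.5063,-.0898]),.3598),(c,.3031)):
    h=c+.125*u
    print(proj("scene",[np.r_[h,z],np.r_[h,z-.036],np.r_[c+.065*u,z]]))
to([.4855,.2657,.285],1.775)
```

```text
[[231.0438 150.1294]
 [233.1688 161.4366]
 [257.3593 155.6546]]
[[280.5412 177.8542]
 [281.4336 188.2121]
 [306.4912 183.3936]]
t 10.75 p [0.5031 0.0216 0.2891] yaw 1.6212665150971364 F [0.4658 2.7174 1.9108] w 0.19140715525424154 g 101.76311731338501 q [-0.0087 -0.1015  1.8914  0.0031  1.3449 -0.0599]
tool shift [ 0.2447 -0.0053  0.0047]
turn -0.15373348490286354
```

There is no noticeable slip. I'll go back over the rest.

```bash
echo '[[0.05, -0.001, 0, 0], [0.055, -0.001, 0, 0], [0.055, -0.001, 0, 0], [0.055, -0.002, 0, 0], [0.03, 0, 0, 0]]' | python3 jog.py >/dev/null
echo '[[0, 0, 0, -0.154], [0, 0, 0.05, 0], [0, 0, 0.05, 0], [0, 0, 0.03, 0], [0, 0, 0, 0]]' | python3 jog.py >/dev/null
python3 - <<'E'
from h import *
to([.4862,.2661,.0546],1.775)
E
```

```text
t 12.0 p [0.482  0.2624 0.1512] yaw 1.7752544409272346 F [ 0.2064  0.2688 -0.5552] w 0.19575531489638726 g 101.73909187316895 q [0.453  0.0948 1.9557 0.0004 1.0966 0.2483]
tool shift [0.0029 0.0054 0.0966]
turn 0.00025444092723470035
```

```bash
echo '[[0.003, 0.005, 0.03, 0], [0, 0, 0.02, 0], [0, 0, 0.005, 0], [0, 0, 0, 0], [0, 0, 0, 0]]' | python3 jog.py >/dev/null
python3 - <<'E'
from h import *
to([.4865,.2663,.0546],1.775)
E
```

```text
t 12.625 p [0.4896 0.2675 0.1004] yaw 1.7748657550702163 F [-0.3869 -0.1406 -1.4384] w 0.18903938205337287 g 101.78443908691406 q [0.4554 0.1608 1.9851 0.0001 0.9926 0.2513]
tool shift [-0.0006 -0.0034  0.0457]
turn -0.00013424492978364455
```

```bash
echo '[[0, -0.003, 0.01, 0], [0, 0, 0, 0], [0, 0, 0, 0]]' | python3 jog.py >/dev/null
python3 - <<'E'
from h import *
to([.4865,.2663,.0546],1.775)
E
```

```text
t 13.0 p [0.4852 0.2661 0.0882] yaw 1.7747235115679525 F [-0.4908 -0.7388 -1.7175] w 0.19142153545675386 g 101.78369879722595 q [0.4566 0.1694 2.0008 0.     0.972  0.2527]
tool shift [-0.0001  0.0013  0.0336]
turn -0.000276488432047195
```

```bash
echo '[[0, 0.001, 0.008, 0], [0, 0, 0.008, 0], [0, 0, 0.008, 0], [0, 0, 0.004, 0], [0, 0, 0, 0]]' | python3 jog.py
python3 - <<'E'
from h import *
to([.4865,.2663,.0546],1.775)
E
```

```text
time: 13.62
tool_pos: [0.4861, 0.2663, 0.0599]
tcp_rot: [-1.983, -2.436, 0.002]
wrist_force: [0.2, 0.6, -1.1]
width: 0.187
grip_force: 101.7
t 13.625 p [0.4861 0.2663 0.0599] yaw 1.7748013692783347 F [ 0.2468  0.5924 -1.1424] w 0.18662381760248434 g 101.74081206321716 q [ 0.4562  0.2072  2.017  -0.      0.9185  0.2522]
tool shift [-0.0001  0.0004  0.0053]
turn -0.00019863072166526052
```

Into the slots without contact. Last 5 mm, then release.

```bash
echo '[[0, 0, 0.003, 0], [0, 0, 0.002, 0], [0, 0, 0, 0]]' | python3 jog.py
echo '[[0, 0, 0, 0], [0, 0, 0, 0], [0, 0, 0, 0], [0, 0, 0, 0], [0, 0, 0, 0]]' | python3 jog.py 1.0
echo '[[0, 0, -0.02, 0], [0, 0, -0.04, 0], [0, 0, -0.05, 0], [0, 0, -0.06, 0], [0, 0, -0.06, 0]]' | python3 jog.py
echo '[[0, 0, -0.06, 0], [0, -0.06, 0, 0], [0, -0.06, 0, 0], [0, -0.06, 0, 0], [0, 0, 0, 0]]' | python3 jog.py
```

```text
time: 14.0
tool_pos: [0.4864, 0.2664, 0.0554]
tcp_rot: [-1.984, -2.436, 0.0]
wrist_force: [-0.3, -0.3, -1.4]
width: 0.195
grip_force: 101.7
time: 14.62
tool_pos: [0.4865, 0.2665, 0.0555]
tcp_rot: [1.984, 2.436, 0.0]
wrist_force: [-0.7, 0.4, -0.6]
width: 0.994
grip_force: 0.0
time: 15.25
tool_pos: [0.4861, 0.2663, 0.2871]
tcp_rot: [-1.984, -2.436, 0.0]
wrist_force: [1.3, 0.6, 0.0]
width: 1.0
grip_force: 0.0
time: 15.88
tool_pos: [0.3072, 0.2292, 0.3458]
tcp_rot: [1.981, 2.438, 0.003]
wrist_force: [1.3, 0.0, -0.4]
width: 1.002
grip_force: 0.0
```

```bash
echo '[[0, -0.05, 0, 0], [0, -0.03, 0, 0], [0, 0, 0, 0], [0, 0, 0, 0], [0, 0, 0, 0]]' | python3 jog.py >/dev/null
python3 -c "
from h import *
cv2.imwrite('pics/f1.png',bot.read_camera('scene')[:,:,::-1])"
for i in 1 2 3 4; do echo '[[0, 0, 0, 0], [0, 0, 0, 0], [0, 0, 0, 0], [0, 0, 0, 0], [0, 0, 0, 0]]' | python3 jog.py >/dev/null; done
python3 - <<'E'
from h import *
s=bot.read_camera("scene")[:,:,::-1].copy();cv2.imwrite("pics/f2.png",s)
o=cv2.imread("pics/scene0.png");f=cv2.imread("pics/f1.png")
D=lambda a,b,x,y,w,h:(cv2.absdiff(a,b)[y:y+h,x:x+w].max(2)>40).sum()
print("flap area f1/f2",D(f,s,100,100,220,200),"rest f1/f2",D(f,s,370,250,100,50),"rest orig/f2",D(o,s,370,250,100,50))
print("bystanders",[D(o,s,*b) for b in((285,212,35,45),(270,265,45,45),(230,320,60,40),(340,325,48,55),(425,340,30,40),(480,215,30,40))])
# handle pixels: dark-brown mask principal axis, before/after
for im in(o,s):
    m=np.zeros((480,640),bool);m[262:280,407:458]=1
    g=im.astype(int);q=m&(g[:,:,2]<110)&(g[:,:,2]-g[:,:,0]>25)&(g.sum(2)<190)
    v,u=np.nonzero(q);print(len(u),u.mean(),v.mean(),np.polyfit(u,v,1)[0])
# ring seen against predicted open eye; flap outer edge prediction
n=np.array([-.0498,.9988]);w=np.array([.9988,.0498]);H=np.array([.5137,-.2163])-n*.043
for a in(1.2,1.4,1.5):
    P=[np.r_[H+w*sgn*.105+n*(.14*np.sin(a)-.006*np.cos(a)),.135+.14*np.cos(a)+.006*np.sin(a)] for sgn in(1,-1)]
    print(a,proj("scene",P).ravel())
g=s.astype(int);x0,y0=100,100
m=((g[:,:,2]>170)&(g[:,:,1]>150)&(g[:,:,0]<190)&(g[:,:,2]-g[:,:,0]>40)).astype(np.uint8);m[:,:150]=0;m[:,300:]=0;m[:110]=0;m[285:]=0
k,l,c,_=cv2.connectedComponentsWithStats(m);i=1+c[1:,4].argmax()
ys,xs=np.nonzero(l==i);print("flap comp",c[i],cv2.boxPoints(cv2.minAreaRect(np.c_[xs,ys].astype(np.float32))))
E
```

```text
flap area f1/f2 11 rest f1/f2 0 rest orig/f2 180
bystanders [np.int64(0), np.int64(0), np.int64(0), np.int64(0), np.int64(0), np.int64(0)]
6 446.1666666666667 275.0 -6.95167038204538e-15
6 446.1666666666667 273.5 0.0812227074235806
1.2 [258.8345 241.3734 285.9411 174.1418]
1.4 [263.3577 248.5788 289.707  181.7701]
1.5 [264.7591 252.022  290.7933 185.4652]
flap comp [ 212  179   81   77 3910] [[211.4621 244.4156]
 [240.5631 167.834 ]
 [293.4467 187.9297]
 [264.3457 264.5114]]
```

Run:
```python
from h import *
o=cv2.imread("pics/scene0.png");s=cv2.imread("pics/f2.png")
d=cv2.absdiff(o,s).max(2)>40;ys,xs=np.nonzero(d[250:300,370:470]);print(xs.min()+370,xs.max()+370,ys.min()+250,ys.max()+250)
# local shift of patches: hook/rod end, ferrule, handle front, handle rear
G=lambda i:cv2.cvtColor(i,cv2.COLOR_BGR2GRAY)
fl=cv2.calcOpticalFlowFarneback(G(o),G(s),None,.5,2,9,10,5,1.1,0)
for k,u,v in(("hooktip",381,272),("rod",392,267),("ferrule",406,268),("front",420,269),("mid",432,270),("rear",454,272),("base",420,292)):print(k,fl[v-1:v+2,u-1:u+2].mean((0,1)))
c=cv2.imread("pics/scene0.png")
for im in(o,s):
    g=im.astype(int)
    f=(g[:,:,2]>180)&(g[:,:,1]>140)&(g[:,:,0]<80);f[:255]=0;f[282:]=0;f[:,:395]=0;f[:,412:]=0
    v,u=np.nonzero(f);print("ferrule",len(u),u.mean(),v.mean())
    for x in(381,415,432,450):print(x,g[258:284,x].sum(1))
t=bot.read_camera("top")[:,:,::-1].copy();cv2.imwrite("pics/t2.png",t);o=cv2.imread("pics/top0.png")
fl=cv2.calcOpticalFlowFarneback(G(o),G(t),None,.5,2,9,10,5,1.1,0)
for k,u,v in(("hook",274,253),("ferrule",253,258),("mid",232,262),("rear",215,266)):print(k,fl[v-1:v+2,u-1:u+2].mean((0,1)))
```

```text
370 456 262 277
hooktip [-0.1061 -0.3097]
rod [ 0.2473 -1.0291]
ferrule [-0.0624 -0.8691]
front [-0.2532 -1.1324]
mid [ 0.5363 -1.1711]
rear [-0.0313 -0.6499]
base [ 0.0229 -0.008 ]
ferrule 15 405.6 268.06666666666666
381 [736 735 723 717 720 724 706 726 677 525 574 580 593 583 539 457 372 343
 342 340 353 521 562 556 555 550]
415 [747 739 732 737 754 765 581 309 272 274 277 288 237 290 315 329 361 368
 366 378 374 383 592 614 589 581]
432 [750 750 749 747 750 752 761 740 439 261 265 269 266 267 230 219 213 306
 358 365 357 361 356 361 371 361]
450 [262 265 258 243 291 615 658 615 520 375 275 262 261 257 249 226 404 631
 650 542 475 477 488 523 572 597]
ferrule 13 405.61538461538464 266.84615384615387
381 [733 732 720 715 717 686 719 663 509 579 601 579 568 584 496 391 349 336
 339 330 342 511 553 547 545 541]
415 [744 737 729 743 762 515 284 261 264 267 285 234 214 282 360 408 366 372
 578 449 363 368 581 609 579 573]
432 [747 747 747 746 752 762 684 371 250 256 260 265 249 221 209 211 336 372
 356 352 351 350 347 355 361 355]
450 [253 256 252 233 286 611 656 615 390 255 253 252 250 252 210 199 392 622
 641 532 464 470 479 513 564 590]
hook [0.1858 0.3427]
ferrule [0.2723 0.5492]
mid [0.3883 0.9908]
rear [0.3607 0.8953]
```

```bash
python3 -c "
from workcell import bot
print(bot.finish_job())"
```

```text
the job is handed in; nothing more can be done
None
```

The job is handed in: the flap was pulled fully open with the hook, the pole lies back in both forks with its hook hanging down (about 2–3 mm sideways of its start), and the six bystander spots I compared in the images were unchanged; the result was not reported back to me.

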